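# Press the splined key home and hold the tray ajar

### The arm

A 6-joint arm with a two-finger parallel gripper is mounted at the origin on the work surface. World frame = base frame: x ahead of the robot, y to its left, z up, the work surface at z = 0. Lengths are in m, angles in degrees, forces in N, time in s.
With the tool pointing down it reaches from about 0.35 to 0.875 m from the base axis. Payload 4.2 kg.
Tool frame: the origin (TCP) lies on the centre line of the jaws, within the pads' length; the fingertips stand 11 mm ahead of it and the grasp point (between the pads) lies 8 mm behind it; z points along the fingers, y is the line along which they close (so a half turn about z gives the same grasp; the last joint's range is limited). The gripper opens to 87 mm and grips with 3 to 60 N. Pads are 19 mm wide; open, the fingers measure 117 mm over their backs; the gripper's body (75 mm by 190 mm) begins 51 mm behind the grasp point.
Start: joints at [-60.355, 22.042, 0.453, 0, -68.411, -14.817], TCP at [0.16, -0.604, 0.234] pointing down, gripper open.
Joint ranges: [-179.83, 179.83], [-69.29, 118.12], [-61.27, 80.66], [-181.25, 117.63], [-171.15, -9.14], [-177.46, 177.46]. Speed limits (degrees/s): [159.86, 159.86, 180, 180, 180, 180].

### API

Orientations are given as a 3x3 rotation matrix whose columns are the frame's x, y, z axes.
In Python, from station import r gives the robot as it stands.
- The arm moves only by the tool servo_tool, never from a script. Its argument "commands" is a list that holds one entry, the list of rows, each a list of 7 numbers: the closure, from 0 (fully open) to 1 (shut), then the shift along the tool's x, y, z in mm, then the turn, a rotation vector about the tool's x, y, z in rad. In form: [[[claw, x, y, z, ax, ay, az], ...]]. A call has exactly 5 rows; each row is the pose to reach, as a shift and turn from the pose commanded when the call began, along the tool's axes at that moment; what a row does not reach only later rows make up. A row lasts 1/10 s, in which the tool goes at most 50 mm and 8.59 degrees, less where a joint would pass 70% of its speed; a pose out of reach is approached as far as the arm can. A call with a gripper value outside its range is refused whole. The fingers move at their own pace and stop on an object; the grip force is fixed at half the most. Time passes only in rows, so rows that repeat a pose let the fingers close, or fill a call up. It gives the time, the measured TCP pose, the force, the opening and the grip force at its end, in the units of the state.
- r.sense(): the state, without advancing time (a new reading comes with each control period).
- r.capture(name): name is "side" or "top" or "wrist"; returns a dict with "pixels" (420x560x3 uint8, red, green, blue), "camera_matrix" (3x3 intrinsics, pixels), "R" (3x3) and "t" (3): a world point X has camera coordinates R X + t. Camera axes: x right, y down, z forward; pixel columns grow to the right and rows downward; lengths in m; the calibration is good to about 2 mm. A picture is of the moment at which its call begins. There is no depth.
- r.finish_job(): hands the job in; it is judged then, once.
The state is a dict: "time_s": time; "joints": joint angles; "joint_velocities": joint speeds; "effort": joint torques, N m; "tcp_pos": TCP position; "ee_rot": TCP orientation; "wrist_force": force on the tool from outside, world axes, zero at the start; "moment": the same for the moment, N m; "gripper_width": opening from 0.0 (shut) to 1.0 (fully open); "gripper_force": force on a finger pad.
Only numpy, scipy, OpenCV 4.12 (cv2) and the standard library are available. Lean on these libraries where they do the work, as an engineer would, in place of code of your own. Each camera call takes 0.05 s, during which the arm holds its last target. There are 200 camera calls.

### The job

Take the winged key out of the ceramic incense holder, turn it until its ribs line up with the cross-shaped socket on the small wooden riser, and push it fully home against the spring, collar flat on the socket block, which drives the beige tray ajar. The tray stays out only while the key is pressed, so do not let go: finish with the key still in the gripper and held fully down. Leave the pegs, the dish and the jar where they are.

Things in the scene. Friction and masses are not known exactly. Their poses are not given: they have to be found in the camera images.
- key: Loose upright key, 60-110 g. Origin: centre of the underside of its round steel collar (38 mm wide, 5 mm thick). Above, a flat grey wing: 40 mm wide along key x, 12 mm thick along key y, z +5 to +45 mm. Below, a ribbed stem, plus-shaped in section along key x and y: bars 24 mm across, 8 mm wide. Starts hanging in the incense holder, collar on its rim, at any yaw.
- key_tip (a point): Lower end of the key's stem, on its axis, 30 mm below the key's origin; axes as the key's. The last 4 mm of the stem are reduced to bars 19 mm across and 5 mm wide as a lead-in.
- incense_holder: Small round white ceramic incense holder, 72 mm diameter, 45 mm high, with a round blind hole 30 mm wide and 37 mm deep; does not move. Origin: centre of its underside. May be left or right of the robot's centre line; the riser is on the other side.
- riser: Low wooden riser, 200 mm (x) by 240 mm (y) by 60 mm high, fixed, origin at the centre of its underside; the tray slides out of its +x side. The socket block stands on its deck 20 mm towards -x from the centre.
- socket (a point): Centre of the socket mouth, on the top face of an aluminium block 40 x 40 mm, 36 mm tall (top 96 mm above the table). The hole is a plus sign along the point's x and y: slots 27 mm long, 10.5 mm wide, so the key fits at four yaws a quarter turn apart. The block's yaw is within 0.7 rad of the riser's; it is stiff to turn (0.25 N m). The key is home when its collar meets the top face.
- catch (a joint): Travel (m, downwards) of the 10 mm wide spring pin inside the socket: 0 at rest, its top 20 mm below the mouth; 0.010 with the key home. It pushes up with 4 N at 0 and 9 N at 0.010, and lifts the key again if let go.
- tray (a joint): How far (m) the beige tray has come out of the riser towards the riser's +x: 0 shut, 0.015 with the key home (1.5 times the pin's travel).
- peg1: orange plastic clothes peg, 72 x 12 x 10 mm, lying flat, loose; origin: centre of its underside, x along its length; on the riser's deck beside the socket.
- peg2: orange plastic clothes peg, 72 x 12 x 10 mm, lying flat, loose; origin: centre of its underside, x along its length; on the table, on the robot's side of the incense holder.
- peg3: orange plastic clothes peg, 72 x 12 x 10 mm, lying flat, loose; origin: centre of its underside, x along its length; on the riser's deck, on the other side of the socket from peg1.
- dish: Small terracotta bowl, 70 mm wide, 30 mm high, loose; origin: centre of its underside; beside the incense holder.
- jar: Small amber glass jar, 54 mm wide, 50 mm high, loose; origin: centre of its underside; beside the incense holder.
Things that resemble listed ones, but are neither listed nor needed, are in the scene too. What is shaped like the key but purple or turquoise is not meant. Leave any red or yellow look-alike of the incense_holder alone.

How it is judged:
By the outcome, as a careful person would: the job done as asked, in the order asked, and still so for the second after the job is handed in, while the arm keeps its last pose, push and grip.
It also fails if it takes over 40 s, if anything falls off the work surface, if the arm or the gripper's body presses on something with over 40 N, if the wrist force passes 120 N, or if a joint passes its speed limit or range.

## Working session

There is one attempt and no reset: what is moved stays moved. The work goes in short steps, Python scripts to look and compute and a tool call to move; the robot and the scene stay as the last step left them, time stands still between calls to the robot, and variables do not carry over. Pictures are saved under pics/ and viewed, at most 10 in all, crops included, and the job is handed in when it is done.

Besides the shell and the picture viewer there is one more tool, called after "Emit:" as name([rows], argument=value, ...), one row to a line, values as JSON. servo_tool: Moves the arm, as the interface text tells. Its arguments: {"type":"object","properties":{"commands":{"type":"array","items":{"type":"array","items":{"type":"array","items":{"type":"number"}}}}},"required":["commands"]}

```bash
mkdir -p pics; cat > h.py <<'E'
import numpy as np, cv2
from station import r
def cap(n):
    c=r.capture(n); return {k:np.array(v) for k,v in c.items()}
def save(c,f,crop=None,s=1):
    im=c['pixels'][:,:,::-1].astype(np.uint8)
    if crop: x0,y0,x1,y1=crop; im=im[y0:y1,x0:x1]
    cv2.imwrite('pics/'+f,cv2.resize(im,None,fx=s,fy=s,interpolation=cv2.INTER_CUBIC))
def at(c,u,v,z):
    d=c['R'].T@np.linalg.solve(c['camera_matrix'],[u,v,1.]); o=-c['R'].T@c['t']
    return o+d*(z-o[2])/d[2]
def proj(c,X):
    p=c['camera_matrix']@(c['R']@np.array(X)+c['t']); return p[:2]/p[2]
E
python3 - <<'E'
from h import *
a=cap('top');b=cap('side')
np.save('top.npy',a,allow_pickle=True);np.save('side.npy',b,allow_pickle=True)
save(a,'top.png',s=1.42);save(b,'side.png',s=1.42)
s=r.sense();print(s['time_s'],s['ee_rot'],s['tcp_pos'])
for c in(a,b):print(-c['R'].T@c['t'],c['camera_matrix'][0])
E
```

```text
0.1 [[-9.66737114e-01 -2.55771397e-01 -5.87516732e-04]
 [-2.55772057e-01  9.66735278e-01  1.88602301e-03]
 [ 8.55824130e-05  1.97355880e-03 -9.99998049e-01]] [ 0.15983115 -0.60367969  0.23256786]
[ 4.36473367e-01 -3.38363812e-04  1.14782903e+00] [533.03676067   0.         284.11383499]
[0.54324663 0.73410539 0.61226733] [404.41435628   0.         279.55460839]
```

View pics/top.png

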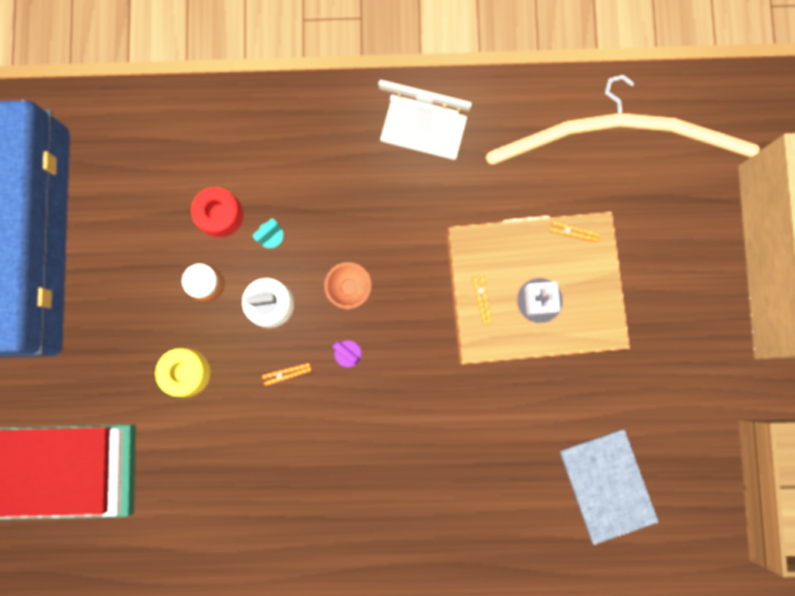

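View pics/side.png

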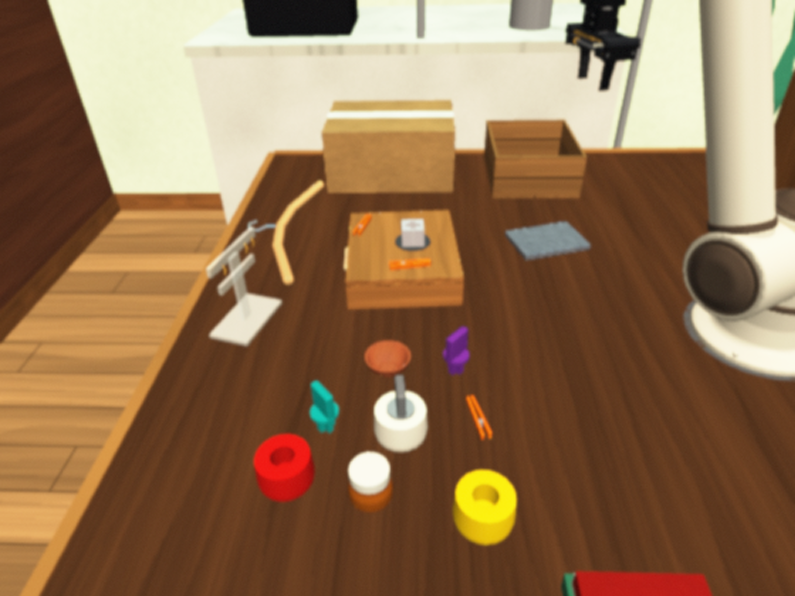

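Top view: the key candidates are the grey wing in the white holder (262,300), the turquoise one (268,235) and the purple one (347,353). The holder candidates are white (267,303), red (216,212), yellow (182,373) and the white-lidded jar (200,281). By the description I choose the grey key in the white holder; the socket is at (542,298). Next I check both in close crops.

```bash
python3 - <<'E'
from h import *
a=np.load('top.npy',allow_pickle=True).item();b=np.load('side.npy',allow_pickle=True).item()
g=lambda c,x0,y0,w,h,s:cv2.resize(c['pixels'][y0:y0+h,x0:x0+w,::-1].astype(np.uint8),None,fx=s,fy=s,interpolation=cv2.INTER_CUBIC)
top=np.hstack([g(a,164,190,50,50,8),g(a,355,185,50,50,8)])
cv2.imwrite('pics/crop.png',top)
print('holder',at(a,267/1.42,303/1.42,.045),'wingtop',at(a,262/1.42,300/1.42,.09))
print('sock',at(a,542/1.42,298/1.42,.096))
print('wing side',at(b,400/1.42,380/1.42,.09), 'sock side',at(b,413/1.42,225/1.42,.096))
rs=[at(a,u/1.42,v/1.42,.06) for u,v in((449,227),(611,212),(629,348),(461,363))]
print(rs,[np.degrees(np.arctan2(*(p-q)[1::-1])) for p,q in((rs[0],rs[3]),(rs[1],rs[2]))])
E
```

```text
holder [0.56667487 0.21287581 0.045     ] wingtop [0.56579842 0.21124687 0.09      ]
sock [ 0.55811637 -0.18179949  0.096     ]
wing side [0.56887666 0.20829463 0.09      ] sock side [ 0.55788076 -0.18096969  0.096     ]
[array([ 0.67026713, -0.05712063,  0.06      ]), array([ 0.68640481, -0.29461549,  0.06      ]), array([ 0.487274  , -0.30865008,  0.06      ]), array([ 0.47162028, -0.06812341,  0.06      ])] [np.float64(3.1702951255139977), np.float64(4.03149787120372)]
```

View pics/crop.png

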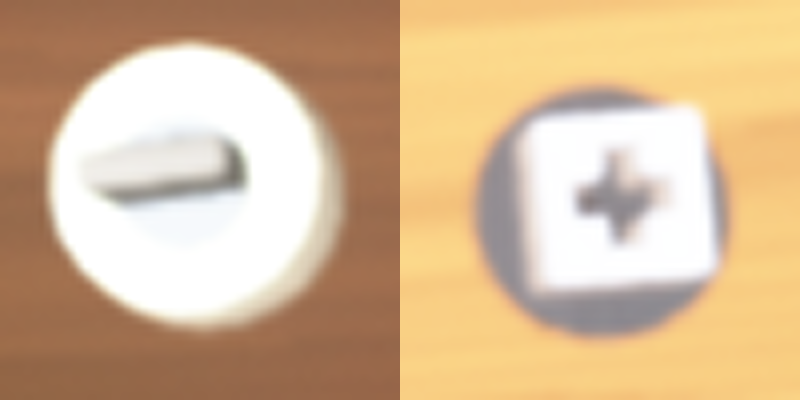

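The crops confirm it. On the left, the grey wing on a steel collar sits in the white holder, running almost along world y, about 6° turned (yaw about -84°). On the right, the block's plus slot is centred at crop (615,200), with the block turned about +5°. I go over the socket first for a wrist look.

```bash
cat >> h.py <<'E'
def go(x,y,z,yaw_y=None):
    "remaining move to TCP target, in tool axes: mm, and az rad"
    s=r.sense(); R=np.array(s['ee_rot']); p=np.array(s['tcp_pos'])
    d=R.T@(np.array([x,y,z])-p)*1e3
    yw=np.degrees(np.arctan2(R[1,1],R[0,1]))
    az=0 if yaw_y is None else -np.radians((yaw_y-yw+180)%360-180)
    print('t',s['time_s'],'d',d.round(1),'az',round(az,3),'yaw_y',round(yw,2),'p',p.round(4),'tiltz',R[:2,2].round(4),'F',np.round(s['wrist_force'],1),'w',round(s['gripper_width'],3),'gf',round(s['gripper_force'],1))
E
python3 - <<'E'
from h import *
c=cap('wrist');s=r.sense();R=np.array(s['ee_rot'])
print(R.T@(-c['R'].T@c['t']-s['tcp_pos']),(R.T@c['R'].T).round(3),c['camera_matrix'])
go(.558,-.181,.26,185)
E
```

```text
[ 0.07160992 -0.00023565 -0.15292787] [[-0.    -0.964 -0.267]
 [ 1.    -0.     0.   ]
 [-0.    -0.267  0.964]] [[354.83668013   0.         282.17283055]
 [  0.         354.83668013 209.39307278]
 [  0.           0.           1.        ]]
t 0.15 d [-493.   306.9  -26.8] az -1.399 yaw_y 104.82 p [ 0.1599 -0.6038  0.2327] tiltz [-0.0005  0.0016] F [ 0.2 -0.1  0.2] w 0.997 gf 0.0
```

Emit:
servo_tool([
  [[0,-42,26,-5,0,0,-0.12],[0,-84,52,-10,0,0,-0.24],[0,-126,78,-15,0,0,-0.36],[0,-168,104,-20,0,0,-0.48],[0,-210,130,-25,0,0,-0.6]],
])

```text
time_s: 0.65
tcp_pos: [0.3306, -0.4231, 0.2586]
ee_rot: [[-0.65, -0.76, -0.0], [-0.76, 0.65, 0.0], [-0.0, 0.0, -1.0]]
wrist_force: [0.6, -1.0, 0.2]
gripper_width: 1.0
gripper_force: 0.0
```

```bash
python3 -c "
from h import *
go(.558,-.181,.26,185)"
```

```text
t 0.65 d [-331.8  -15.6   -1.4] az -0.795 yaw_y 139.47 p [ 0.3306 -0.4231  0.2586] tiltz [-0.0001  0.0002] F [ 0.6 -1.   0.2] w 1.0 gf 0.0
```

Emit:
servo_tool([
  [[0,-48,-2,0,0,0,-0.13],[0,-96,-4,0,0,0,-0.26],[0,-144,-6,0,0,0,-0.39],[0,-192,-9,0,0,0,-0.52],[0,-240,-11,-1,0,0,-0.65]],
])

```text
time_s: 1.15
tcp_pos: [0.4957, -0.2484, 0.2594]
ee_rot: [[-0.056, -0.998, -0.0], [-0.998, 0.056, 0.0], [-0.0, 0.0, -1.0]]
wrist_force: [1.1, -1.2, -0.6]
gripper_width: 1.002
gripper_force: 0.0
```

```bash
python3 -c "
from h import *
go(.558,-.181,.26,185)"
```

```text
t 1.15 d [-70.8 -58.4  -0.6] az -0.144 yaw_y 176.77 p [ 0.4957 -0.2484  0.2594] tiltz [-0.0004  0.0002] F [ 1.1 -1.2 -0.6] w 1.002 gf 0.0
```

Emit:
servo_tool([
  [[0,-25,-20,0,0,0,-0.05],[0,-50,-40,0,0,0,-0.1],[0,-71,-58,0,0,0,-0.144],[0,-71,-58,0,0,0,-0.144],[0,-71,-58,0,0,0,-0.144]],
])

```text
time_s: 1.65
tcp_pos: [0.557, -0.1825, 0.2589]
ee_rot: [[0.082, -0.997, -0.001], [-0.997, -0.082, 0.0], [-0.0, 0.001, -1.0]]
wrist_force: [-0.5, -0.2, 0.0]
gripper_width: 1.001
gripper_force: 0.0
```

```bash
python3 - <<'E'
from h import *
c=cap('wrist');np.save('ws.npy',c,allow_pickle=True)
go(.558,-.181,.26,185)
u,v=proj(c,[.558,-.181,.096]);print(u,v)
x0=int(u)-70;y0=int(v)-52
save(c,'ws.png',(max(x0,0),max(y0,0),x0+140,y0+105),5.5);print(x0,y0)
E
```

```text
t 1.7 d [-2.  -1.6 -0.8] az -0.006 yaw_y -175.32 p [ 0.5566 -0.1831  0.2592] tiltz [-0.0012  0.0001] F [-0.2 -0.5 -0.3] w 1.001 gf 0.0
282.38022984663996 195.55839947045806
212 143
```

View pics/ws.png

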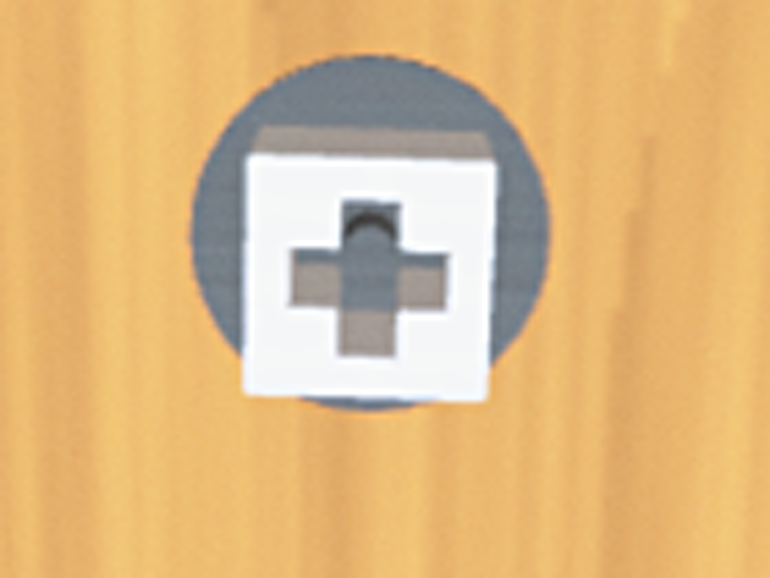

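The close wrist view shows the socket block with corners at crop (247,153), (496,160), (488,401), (243,394). The plus slot ends are at (290,277), (448,282), (371,201), (366,357).

```bash
python3 - <<'E'
from h import *
c=np.load('ws.npy',allow_pickle=True).item()
f=lambda u,v:at(c,212+(u+.5)/5.5-.5,143+(v+.5)/5.5-.5,.096)
q=[f(*p) for p in((247,153),(496,160),(488,401),(243,394))]
k=[f(*p) for p in((290,277),(448,282),(371,201),(366,357))]
print(np.mean(q,0),np.mean(k,0))
an=lambda a,b:np.degrees(np.arctan2(*(b-a)[1::-1]))
print([ (an(q[i],q[j]),np.linalg.norm(q[i]-q[j])) for i,j in((0,1),(3,2),(0,3),(1,2))],an(k[0],k[1]),an(k[2],k[3]))
go(.567,.2105,.26,186)
E
```

```text
[ 0.56161612 -0.18280178  0.096     ] [ 0.56156848 -0.18269653  0.096     ]
[(np.float64(-176.9137719043869), np.float64(0.04063021883994365)), (np.float64(-177.00214173753798), np.float64(0.0413518062909941)), (np.float64(92.66503611330887), np.float64(0.040951788247195406)), (np.float64(93.67362687080858), np.float64(0.041016615937692034))] -177.15168593646558 92.76969778335153
t 1.7 d [-391.4  -42.4   -0.8] az -0.023 yaw_y -175.32 p [ 0.5566 -0.1831  0.2592] tiltz [-0.0012  0.0001] F [-0.2 -0.5 -0.3] w 1.001 gf 0.0
```

Emit:
servo_tool([
  [[0,-40,-4,0,0,0,0],[0,-85,-9,0,0,0,0],[0,-133,-14,0,0,0,0],[0,-181,-19,0,0,0,-0.01],[0,-229,-25,0,0,0,-0.02]],
])

```text
time_s: 2.2
tcp_pos: [0.5625, 0.0477, 0.26]
ee_rot: [[0.1, -0.995, 0.001], [-0.995, -0.1, 0.0], [-0.0, -0.001, -1.0]]
wrist_force: [0.9, 0.2, 0.4]
gripper_width: 1.001
gripper_force: 0.0
```

Emit:
servo_tool([
  [[0,-46,-4,0,0,0,0],[0,-90,-8,0,0,0,0],[0,-130,-12,0,0,0,0],[0,-160,-15,0,0,0,0],[0,-160,-15,0,0,0,0]],
])

```text
time_s: 2.7
tcp_pos: [0.5617, 0.21, 0.2592]
ee_rot: [[0.104, -0.995, -0.0], [-0.995, -0.104, 0.0], [-0.0, 0.0, -1.0]]
wrist_force: [0.1, -0.1, -0.5]
gripper_width: 1.002
gripper_force: 0.0
```

```bash
python3 - <<'E'
from h import *
c=cap('wrist');np.save('wk.npy',c,allow_pickle=True)
go(.567,.2105,.26,186)
u,v=proj(c,[.567,.2105,.07]);print(u,v)
x0=int(u)-70;y0=int(v)-52
save(c,'wk.png',(x0,y0,x0+140,y0+105),5.5);print(x0,y0)
E
```

```text
t 2.75 d [-1.5 -5.6 -0.7] az -0.002 yaw_y -174.1 p [0.5616 0.2084 0.2593] tiltz [-0.0005 -0.0003] F [ 0.  -0.5 -0.3] w 0.997 gf 0.0
278.39417996745385 187.9696519788091
208 135
```

View pics/wk.png

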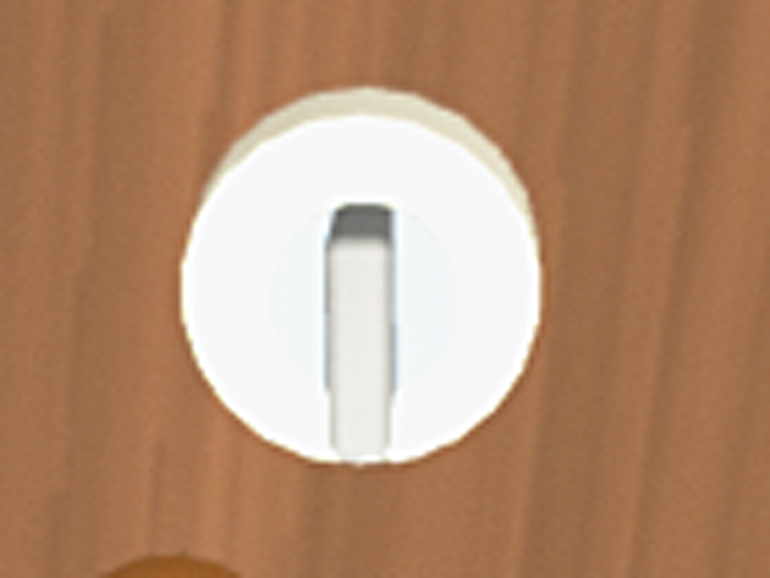

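The wrist view shows the key's wing top from crop (361,240) to (359,455), parallel to the tool's x axis; the holder rim is centred at (361,289).

```bash
python3 - <<'E'
from h import *
c=np.load('wk.npy',allow_pickle=True).item()
f=lambda u,v,z:at(c,208+(u+.5)/5.5-.5,135+(v+.5)/5.5-.5,z)
a,b=f(361,240,.09),f(359,456,.09);h=f(361,289,.045)
print(a,b,(a+b)/2,np.linalg.norm(a-b),'yaw',np.degrees(np.arctan2(*(b-a)[1::-1])),'holder',h)
m=(a+b)/2
go(m[0],m[1],.10,None)
E
```

```text
[0.57286376 0.19762899 0.09      ] [0.56954248 0.23522148 0.09      ] [0.57120312 0.21642524 0.09      ] 0.03773892457414611 yaw 95.04894887573127 holder [0.57225125 0.21550327 0.045     ]
t 2.75 d [ -7.  -10.5 159.3] az 0 yaw_y -174.1 p [0.5616 0.2084 0.2593] tiltz [-0.0005 -0.0003] F [ 0.  -0.5 -0.3] w 0.997 gf 0.0
```

Emit:
servo_tool([
  [[0.4,-2,-3,25,0,0,0.01],[0.4,-4,-6,60,0,0,0.014],[0.4,-5,-8,90,0,0,0.014],[0.4,-5,-8,105,0,0,0.014],[0.4,-5,-8,105,0,0,0.014]],
])

```text
time_s: 3.25
tcp_pos: [0.568, 0.2109, 0.152]
ee_rot: [[0.085, -0.996, -0.005], [-0.996, -0.085, -0.003], [0.003, 0.006, -1.0]]
wrist_force: [0.2, -0.4, 0.7]
gripper_width: 0.647
gripper_force: 0.0
```

Emit:
servo_tool([
  [[0.4,0,0,0,0,0,0],[0.4,0,0,0,0,0,0],[0.4,0,0,0,0,0,0],[0.4,0,0,0,0,0,0],[0.4,0,0,0,0,0,0]],
])

```text
time_s: 3.75
tcp_pos: [0.5695, 0.2139, 0.1552]
ee_rot: [[0.088, -0.996, 0.001], [-0.996, -0.088, 0.001], [-0.001, -0.001, -1.0]]
wrist_force: [0.2, -0.0, -0.4]
gripper_width: 0.601
gripper_force: 0.0
```

```bash
python3 - <<'E'
from h import *
c=cap('wrist');np.save('wk2.npy',c,allow_pickle=True)
s=r.sense();R=np.array(s['ee_rot']);print((R.T@(-c['R'].T@c['t']-s['tcp_pos'])).round(4))
go(.5695,.2145,.064,185)
save(c,'wk2.png',(140,60,420,270),2.85)
E
```

```text
[ 0.073  -0.0013 -0.1532]
t 3.8 d [-0.5 -0.1 91. ] az 0.001 yaw_y -174.95 p [0.5694 0.2139 0.155 ] tiltz [0.0006 0.0004] F [-0.4 -0.5 -0.2] w 0.6 gf 0.0
```

View pics/wk2.png

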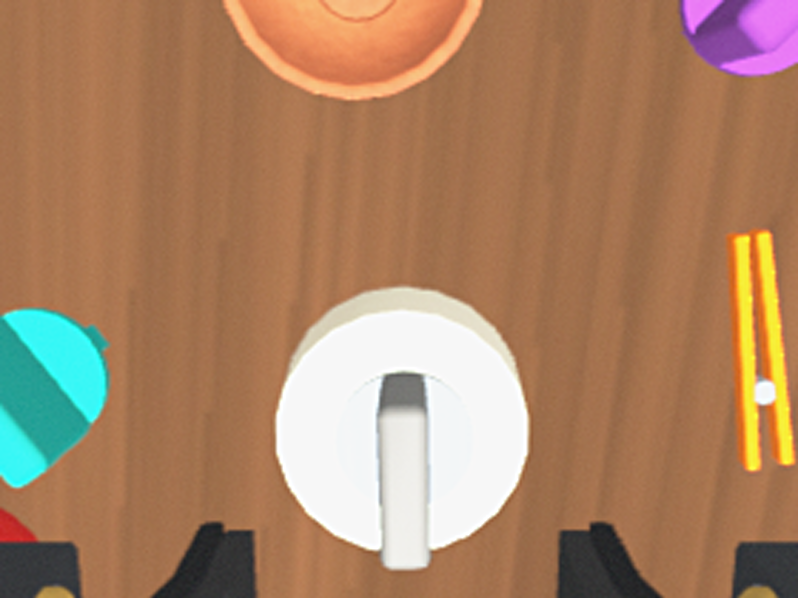

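The view shows the wing top from (405,405) to (405,568), centred between the fingers at (253) and (560).

```bash
python3 - <<'E'
from h import *
c=np.load('wk2.npy',allow_pickle=True).item()
f=lambda u,v,z:at(c,140+(u+.5)/2.85-.5,60+(v+.5)/2.85-.5,z)
a,b=f(404,406,.09),f(405.5,567,.09);h=f(402,434,.045)
print(a,b,(a+b)/2,np.linalg.norm(a-b),'yaw',np.degrees(np.arctan2(*(b-a)[1::-1])),'holder',h)
m=(a+b)/2
go(m[0],m[1],.064,None)
E
```

```text
[0.57301679 0.19686586 0.09      ] [0.5692977  0.23537339 0.09      ] [0.57115725 0.21611963 0.09      ] 0.038686716563170444 yaw 95.51655842603779 holder [0.57203709 0.21616642 0.045     ]
t 3.8 d [-2.  -1.9 91. ] az 0 yaw_y -174.95 p [0.5694 0.2139 0.155 ] tiltz [0.0006 0.0004] F [-0.4 -0.5 -0.2] w 0.6 gf 0.0
```

Emit:
servo_tool([
  [[0.4,0,0,20,0,0,0],[0.4,-1,-1,45,0,0,0],[0.4,-1.5,-1,70,0,0,0],[0.4,-1.5,-1,85,0,0,0],[0.4,-1.5,-1,90,0,0,0]],
])

```text
time_s: 4.3
tcp_pos: [0.5692, 0.2149, 0.0626]
ee_rot: [[0.088, -0.996, -0.003], [-0.996, -0.088, -0.002], [0.002, 0.003, -1.0]]
wrist_force: [-0.4, -0.4, 0.7]
gripper_width: 0.599
gripper_force: 0.0
```

Emit:
servo_tool([
  [[0.4,0,0,0,0,0,0],[1,0,0,0,0,0,0],[1,0,0,0,0,0,0],[1,0,0,0,0,0,0],[1,0,0,0,0,0,0]],
])

```text
time_s: 4.8
tcp_pos: [0.5705, 0.2155, 0.0652]
ee_rot: [[0.088, -0.996, 0.001], [-0.996, -0.088, 0.001], [-0.001, -0.001, -1.0]]
wrist_force: [-0.9, -0.5, 0.4]
gripper_width: 0.323
gripper_force: 0.0
```

Emit:
servo_tool([
  [[1,0,0,0,0,0,0],[1,0,0,0,0,0,0],[1,0,0,0,0,0,0],[1,0,0,0,0,0,0],[1,0,0,0,0,0,0]],
])

```text
time_s: 5.3
tcp_pos: [0.5703, 0.2154, 0.0647]
ee_rot: [[0.088, -0.996, 0.0], [-0.996, -0.088, -0.0], [0.0, -0.0, -1.0]]
wrist_force: [0.1, 0.2, 1.9]
gripper_width: 0.139
gripper_force: 30.0
```

```bash
python3 -c "
from h import *
go(.57,.215,.24,183)"
```

```text
t 5.3 d [   0.4    0.3 -175.3] az 0.036 yaw_y -174.96 p [0.5703 0.2154 0.0647] tiltz [ 0.0001 -0.    ] F [0.1 0.2 1.9] w 0.139 gf 30.0
```

Emit:
servo_tool([
  [[1,0,0,-10,0,0,0],[1,0,0,-25,0,0,0],[1,0,0,-50,0,0,0],[1,0,0,-85,0,0,0],[1,0,0,-120,0,0,0]],
])

```text
time_s: 5.8
tcp_pos: [0.5698, 0.2151, 0.1858]
ee_rot: [[0.088, -0.996, -0.001], [-0.996, -0.088, -0.001], [0.001, 0.001, -1.0]]
wrist_force: [1.1, -0.1, -1.5]
gripper_width: 0.137
gripper_force: 30.0
```

```bash
python3 -c "
from h import *
go(.5615,-.1827,.185,183)"
```

```text
t 5.8 d [395.5  43.3   1. ] az 0.036 yaw_y -174.96 p [0.5698 0.2151 0.1858] tiltz [-0.0009 -0.0006] F [ 1.1 -0.1 -1.5] w 0.137 gf 30.0
```

Emit:
servo_tool([
  [[1,25,3,0,0,0,0.01],[1,60,6,0,0,0,0.02],[1,100,11,0,0,0,0.03],[1,145,16,0,0,0,0.036],[1,190,21,0,0,0,0.036]],
])

```text
time_s: 6.3
tcp_pos: [0.5656, 0.0229, 0.1851]
ee_rot: [[0.053, -0.999, 0.0], [-0.999, -0.053, 0.0], [-0.0, -0.0, -1.0]]
wrist_force: [0.3, -0.5, -0.1]
gripper_width: 0.136
gripper_force: 30.0
```

```bash
python3 -c "
from h import *
go(.5612,-.183,.185,183)"
```

```text
t 6.3 d [2.054e+02 1.530e+01 1.000e-01] az 0.0 yaw_y -176.98 p [0.5656 0.0229 0.1851] tiltz [0.0004 0.0002] F [ 0.3 -0.5 -0.1] w 0.136 gf 30.0
```

Emit:
servo_tool([
  [[1,42,3,0,0,0,0],[1,84,6,0,0,0,0],[1,124,9,0,0,0,0],[1,155,12,0,0,0,0],[1,175,15,0,0,0,0]],
])

```text
time_s: 6.8
tcp_pos: [0.5596, -0.1535, 0.1849]
ee_rot: [[0.05, -0.999, 0.0], [-0.999, -0.05, -0.0], [0.0, -0.0, -1.0]]
wrist_force: [0.8, -0.2, -1.6]
gripper_width: 0.135
gripper_force: 30.0
```

Emit:
servo_tool([
  [[1,0,0,0,0,0,0],[1,0,0,0,0,0,0],[1,0,0,0,0,0,0],[1,0,0,0,0,0,0],[1,0,0,0,0,0,0]],
])

```text
time_s: 7.3
tcp_pos: [0.5603, -0.1504, 0.1847]
ee_rot: [[0.053, -0.999, 0.0], [-0.999, -0.053, 0.0], [-0.0, -0.0, -1.0]]
wrist_force: [-1.1, 0.8, -1.4]
gripper_width: 0.138
gripper_force: 30.0
```

```bash
python3 - <<'E'
from h import *
c=cap('wrist');np.save('wh.npy',c,allow_pickle=True)
go(.5612,-.183,.185,183)
save(c,'wh.png',(182,60,382,210),4)
E
```

```text
t 7.35 d [32.5  0.8 -0.4] az 0.001 yaw_y -176.95 p [ 0.5603 -0.1505  0.1846] tiltz [0.0001 0.0001] F [-0.2 -0.5  0.5] w 0.135 gf 30.0
```

View pics/wh.png

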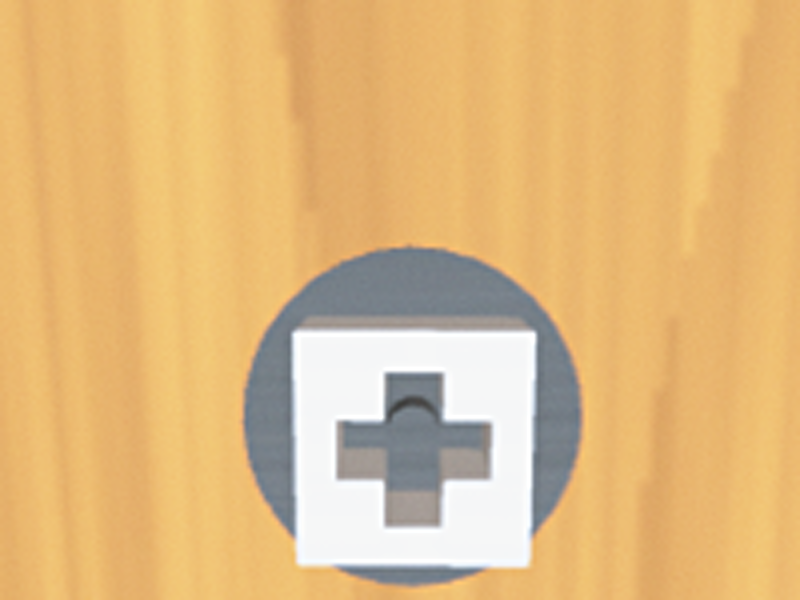

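The socket cross spans crop (337..491, 373..527), centred at (414,450), and is square to the image axes. I still need the held key, which is lower in the same image.

```bash
python3 - <<'E'
from h import *
c=np.load('wh.npy',allow_pickle=True).item()
f=lambda u,v,z:at(c,182+(u+.5)/4-.5,60+(v+.5)/4-.5,z)
print(f(414,450,.096),[f(*p,.096) for p in((293,330),(535,331),(530,567),(298,565))])
go(*f(414,450,.096)[:2],.15,None)
print(proj(c,[.5603,-.1505,.165-.035+.08]),proj(c,[.5603,-.1505,.165]))
save(c,'wh2.png',(182,190,382,340),4)
E
```

```text
[ 0.561493   -0.18293821  0.096     ] [array([ 0.58290406, -0.20214102,  0.096     ]), array([ 0.54231919, -0.20413608,  0.096     ]), array([ 0.54000761, -0.16333969,  0.096     ]), array([ 0.58070155, -0.16152987,  0.096     ])]
t 7.35 d [32.5  0.5 34.6] az 0 yaw_y -176.95 p [ 0.5603 -0.1505  0.1846] tiltz [0.0001 0.0001] F [-0.2 -0.5  0.5] w 0.135 gf 30.0
[285.66429834 299.27103633] [284.92074813 255.38201352]
```

View pics/wh2.png

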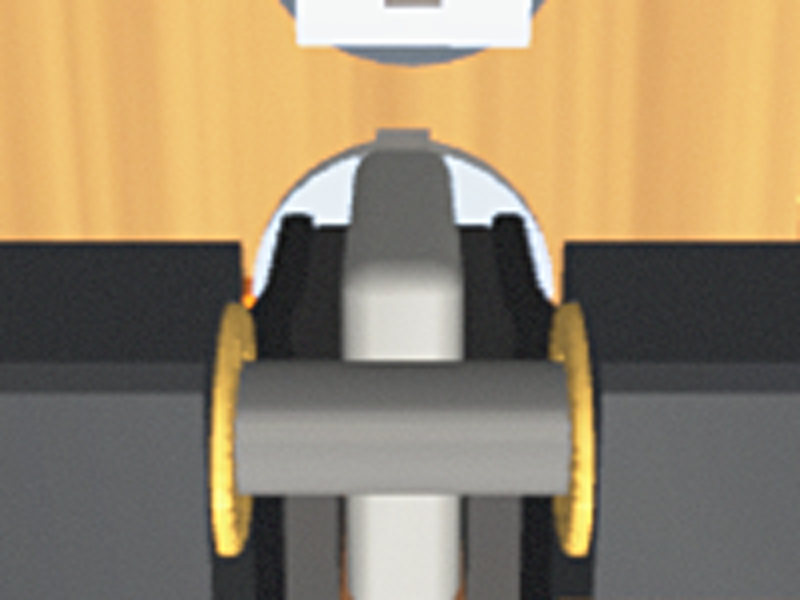

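The held key shows its collar's front edge at (402,140), wing base front edge at (403,150), wing top front edge at (403,265), and a rib tip at (403,130), upright between the fingers.

```bash
python3 - <<'E'
from h import *
c=np.load('wh.npy',allow_pickle=True).item()
s=r.sense();R=np.array(s['ee_rot']);p=np.array(s['tcp_pos'])
f=lambda u,v,z:(R.T@(at(c,182+(u+.5)/4-.5,190+(v+.5)/4-.5,z)-p)*1e3).round(2)
z=p[2]-.0197
print('socket',f(414,450-520,.096))
print('collar front(-19)',f(402.5,141,z+.005),'wing base(-20)',f(402.5,150,z+.005),'wingtop(-20)',f(403.5,264,z+.045),'rib tip(-12,)',f(403.5,130,z-.0),f(403.5,130,z-.026),'col sides',f(250,300,z+.005),f(553,300,z+.005))
E
```

```text
socket [32.47  0.5  88.61]
collar front(-19) [18.38 -1.43 14.7 ] wing base(-20) [17.21 -1.43 14.7 ] wingtop(-20) [ 18.83  -1.31 -25.3 ] rib tip(-12,) [18.24 -1.31 19.7 ] [10.03 -1.3  45.7 ] col sides [ -3.03 -20.98  14.7 ] [-3.02 17.86 14.7 ]
```

Emit:
servo_tool([
  [[1,10,0.5,0,0,0,0],[1,25,1.2,5,0,0,0],[1,33.5,1.7,15,0,0,0],[1,33.5,1.7,25,0,0,0],[1,33.5,1.7,30,0,0,0]],
])

```text
time_s: 7.85
tcp_pos: [0.559, -0.1853, 0.1524]
ee_rot: [[0.05, -0.999, -0.003], [-0.999, -0.05, 0.001], [-0.001, 0.003, -1.0]]
wrist_force: [-0.8, -0.0, -0.6]
gripper_width: 0.137
gripper_force: 30.0
```

Emit:
servo_tool([
  [[1,0,0,2,0,0,0],[1,0,0,2,0,0,0],[1,0,0,2,0,0,0],[1,0,0,2,0,0,0],[1,0,0,2,0,0,0]],
])

```text
time_s: 8.35
tcp_pos: [0.5604, -0.1847, 0.153]
ee_rot: [[0.052, -0.999, 0.001], [-0.999, -0.052, -0.0], [0.0, -0.001, -1.0]]
wrist_force: [0.5, -0.2, -1.8]
gripper_width: 0.131
gripper_force: 30.0
```

```bash
python3 - <<'E'
from h import *
c=cap('side');w=cap('wrist');t=cap('top')
go(.5602,-.184,.115,183)
g=lambda c,x0,y0,w,h,s:cv2.resize(c['pixels'][y0:y0+h,x0:x0+w,::-1].astype(np.uint8),(int(w*s),int(h*s)),interpolation=cv2.INTER_CUBIC)
cv2.imwrite('pics/fit.png',np.hstack([g(c,265,125,50,75,8),g(w,207,150,150,225,400/150)]))
E
```

```text
t 8.5 d [-0.7  0.  37.8] az -0.0 yaw_y -177.01 p [ 0.5603 -0.1847  0.1528] tiltz [ 0.0004 -0.    ] F [-0.5 -0.7 -1. ] w 0.134 gf 30.0
```

View pics/fit.png

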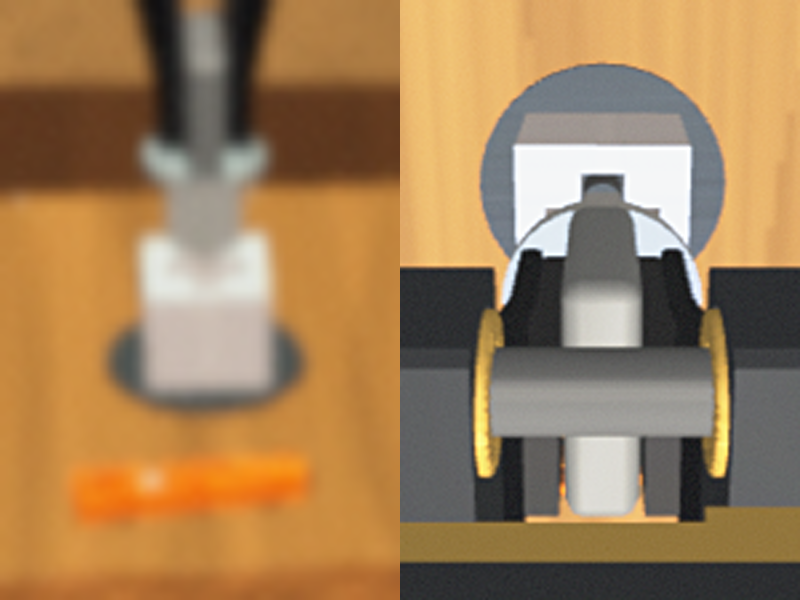

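In the side view the stem (column 205) is centred over the block (138–270). In the wrist view the wing (602) is in line with the slot (603). I lower gently.

Emit:
servo_tool([
  [[1,-0.3,0,3,0,0,0],[1,-0.3,0,6,0,0,0],[1,-0.3,0,8,0,0,0],[1,-0.3,0,10,0,0,0],[1,-0.3,0,12,0,0,0]],
])

```text
time_s: 9.0
tcp_pos: [0.5601, -0.1845, 0.1403]
ee_rot: [[0.052, -0.999, -0.0], [-0.999, -0.052, 0.0], [-0.0, 0.0, -1.0]]
wrist_force: [-0.6, -0.7, -0.9]
gripper_width: 0.134
gripper_force: 30.0
```

Emit:
servo_tool([
  [[1,0,0,1,0,0,0],[1,0,0,2,0,0,0],[1,0,0,3,0,0,0],[1,0,0,4,0,0,0],[1,0,0,4,0,0,0]],
])

```text
time_s: 9.5
tcp_pos: [0.5601, -0.1845, 0.1364]
ee_rot: [[0.052, -0.999, -0.0], [-0.999, -0.052, 0.0], [-0.0, 0.0, -1.0]]
wrist_force: [-0.1, -0.2, -1.2]
gripper_width: 0.133
gripper_force: 30.0
```

```bash
python3 -c "
from h import *
go(.5602,-.1847,.115,183);print(np.round(r.sense()['moment'],2))"
```

```text
t 9.5 d [ 0.2 -0.1 21.4] az -0.0 yaw_y -177.02 p [ 0.5601 -0.1845  0.1364] tiltz [-0.0002  0.    ] F [-0.1 -0.2 -1.2] w 0.133 gf 30.0
[ 0.05  0.15 -0.04]
```

The tip is about 9 mm inside with no contact force. I continue down.

Emit:
servo_tool([
  [[1,0,0,3,0,0,0],[1,0,0,6,0,0,0],[1,0,0,9,0,0,0],[1,0,0,12,0,0,0],[1,0,0,14,0,0,0]],
])

```text
time_s: 10.0
tcp_pos: [0.5602, -0.1846, 0.123]
ee_rot: [[0.052, -0.999, -0.0], [-0.999, -0.052, -0.0], [0.0, 0.0, -1.0]]
wrist_force: [-1.4, 1.1, 4.3]
gripper_width: 0.135
gripper_force: 30.0
```

Emit:
servo_tool([
  [[1,0,0,1,0,0,0],[1,0,0,2,0,0,0],[1,0,0,3,0,0,0],[1,0,0,4,0,0,0],[1,0,0,5,0,0,0]],
])

```text
time_s: 10.5
tcp_pos: [0.5602, -0.1846, 0.1184]
ee_rot: [[0.052, -0.999, 0.0], [-0.999, -0.052, -0.0], [0.0, -0.0, -1.0]]
wrist_force: [-1.6, 1.4, 7.5]
gripper_width: 0.138
gripper_force: 30.0
```

```bash
python3 -c "
from h import *
go(.5602,-.1847,.115,183);print(np.round(r.sense()['moment'],2))"
```

```text
t 10.5 d [ 0.1 -0.   3.4] az -0.0 yaw_y -177.0 p [ 0.5602 -0.1846  0.1184] tiltz [ 0.0003 -0.0003] F [-1.6  1.4  7.5] w 0.138 gf 30.0
[0.41 0.95 0.01]
```

Emit:
servo_tool([
  [[1,0,0,0.7,0,0,0],[1,0,0,1.4,0,0,0],[1,0,0,2.1,0,0,0],[1,0,0,2.8,0,0,0],[1,0,0,3.2,0,0,0]],
])

```text
time_s: 11.0
tcp_pos: [0.5602, -0.1846, 0.1165]
ee_rot: [[0.053, -0.999, 0.001], [-0.999, -0.053, -0.001], [0.001, -0.0, -1.0]]
wrist_force: [-4.6, 2.7, 12.4]
gripper_width: 0.133
gripper_force: 30.0
```

Emit:
servo_tool([
  [[1,0,0,0.4,0,0,0],[1,0,0,0.8,0,0,0],[1,0,0,0.8,0,0,0],[1,0,0,0.8,0,0,0],[1,0,0,0.8,0,0,0]],
])

```text
time_s: 11.5
tcp_pos: [0.5602, -0.1846, 0.1165]
ee_rot: [[0.053, -0.999, 0.001], [-0.999, -0.053, -0.001], [0.001, -0.001, -1.0]]
wrist_force: [-5.5, 2.9, 15.8]
gripper_width: 0.136
gripper_force: 30.0
```

Emit:
servo_tool([
  [[1,-0.2,0.4,0,0,0,0],[1,-0.4,0.8,0,0,0,0],[1,-0.5,1.0,0.5,0,0,0],[1,-0.5,1.0,1.0,0,0,0],[1,-0.5,1.0,1.5,0,0,0]],
])

```text
time_s: 12.0
tcp_pos: [0.5602, -0.1846, 0.1165]
ee_rot: [[0.054, -0.999, 0.003], [-0.999, -0.054, -0.002], [0.002, -0.003, -1.0]]
wrist_force: [-6.3, 3.5, 22.2]
gripper_width: 0.139
gripper_force: 30.0
```

Emit:
servo_tool([
  [[1,0,0,0,0,0,0],[1,0,0,0,0,0,0],[1,0,0,0,0,0,0],[1,0,0,0,0,0,0],[1,0,0,0,0,0,0]],
])

```text
time_s: 12.5
tcp_pos: [0.5602, -0.1846, 0.1165]
ee_rot: [[0.054, -0.999, 0.004], [-0.999, -0.054, -0.002], [0.002, -0.003, -1.0]]
wrist_force: [-5.8, 2.5, 21.2]
gripper_width: 0.136
gripper_force: 30.0
```

```bash
python3 - <<'E'
from h import *
w=cap('wrist');t=cap('top');s=cap('side')
np.save('fin.npy',[w,t,s],allow_pickle=True)
go(.5602,-.1847,.115,183);print(np.round(r.sense()['moment'],2),np.array(r.sense()['ee_rot'])[:,2])
b=np.load('side.npy',allow_pickle=True).item();a=np.load('top.npy',allow_pickle=True).item()
g=lambda c,x0,y0,w,h,W,H:cv2.resize(c['pixels'][y0:y0+h,x0:x0+w,::-1].astype(np.uint8),(W,H),interpolation=cv2.INTER_CUBIC)
# tray: top before/after, side after of collar
cv2.imwrite('pics/fin.png',np.vstack([np.hstack([g(a,310,135,100,75,400,300),g(t,310,135,100,75,400,300)]),np.hstack([g(s,260,120,60,45,400,300),g(w,207,150,150,112,400,300)])]))
E
```

```text
t 12.65 d [0.1 0.  1.5] az 0.001 yaw_y -176.93 p [ 0.5602 -0.1846  0.1165] tiltz [ 0.0036 -0.002 ] F [-5.5  3.6 19.8] w 0.133 gf 30.0
[ 0.89  2.01 -0.02] [ 0.00355976 -0.002018   -0.99999163]
```

View pics/fin.png

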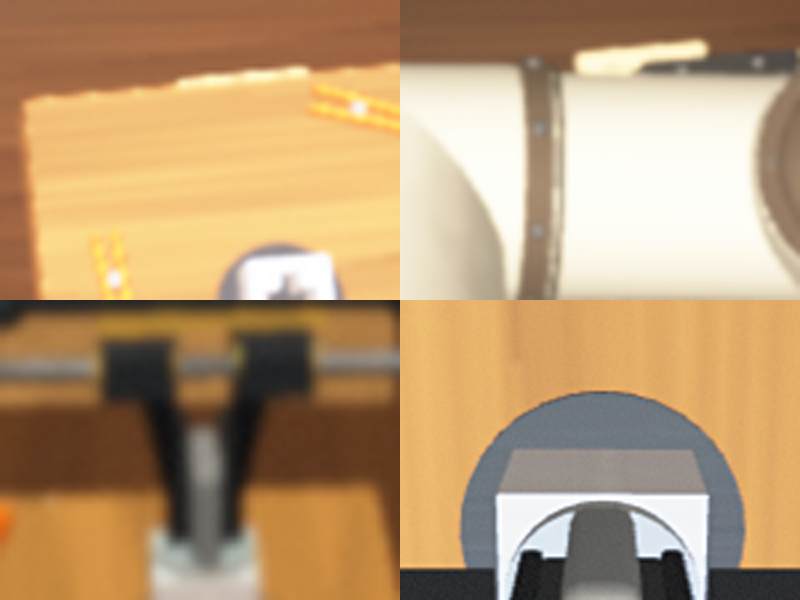

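The tray edge has moved out (top crop row 68 before, 42 after), and the collar sits on the block in the wrist view. I measure the tray travel subpixel to confirm it is fully home.

```bash
python3 - <<'E'
from h import *
w,t,s=np.load('fin.npy',allow_pickle=True)
b=np.load('side.npy',allow_pickle=True).item();a=np.load('top.npy',allow_pickle=True).item()
def edge(c,col):
    p=c['pixels'][135:170,col].astype(float).sum(1)
    i=np.argmax(np.diff(cv2.GaussianBlur(p[:,None],(1,3),0)[:,0])[:24]); lo,hi=p[max(i-4,0):i-1].mean(),p[i+1:i+4].max()
    h=(lo+hi)/2
    for k in range(max(i-4,0),i+4):
        if p[k]<h<=p[k+1]: return 135+k+(h-p[k])/(p[k+1]-p[k])
    return np.nan
cols=range(358,384,2)
ea=np.array([edge(a,k) for k in cols]);et=np.array([edge(t,k) for k in cols])
print((ea-et).round(2)); 
for z in(.03,.045,.055):print(z,np.median([(at(t,k,y,z)-at(a,k,x,z))[0] for k,x,y in zip(cols,ea,et)])*1e3)
d=s['pixels'].astype(int)-b['pixels'].astype(int)
q=np.abs(d).sum(2)[150:230,215:260]>90;print(np.argwhere(q).mean(0) if q.any() else 0,q.sum())
ys=range(176,188,2)
for y in ys: print(y,b['pixels'][y,228:252].sum(1).tolist(),s['pixels'][y,228:252].sum(1).tolist())
E
```

```text
[6.45 6.47 6.55 6.67 6.53 6.49 6.43 6.45 6.68 6.65 6.55 6.48 6.5 ]
0.03 14.201804801447171
0.045 14.011232660238736
0.055 13.884184566099854
[34.3768997  26.18844985] 329
176 [188, 188, 187, 190, 185, 189, 182, 181, 176, 180, 184, 184, 186, 209, 356, 523, 557, 490, 417, 388, 375, 370, 371, 371] [190, 191, 193, 189, 186, 186, 183, 183, 234, 421, 591, 644, 646, 630, 625, 598, 559, 488, 417, 386, 374, 375, 372, 374]
178 [191, 192, 180, 181, 190, 189, 183, 183, 181, 184, 183, 182, 182, 214, 376, 535, 546, 470, 411, 382, 375, 376, 374, 375] [190, 192, 187, 185, 187, 192, 185, 193, 275, 467, 611, 650, 647, 632, 620, 579, 533, 464, 410, 390, 377, 376, 375, 377]
180 [188, 186, 187, 187, 185, 188, 187, 189, 184, 185, 187, 182, 182, 212, 380, 531, 533, 455, 397, 383, 374, 374, 370, 373] [190, 186, 187, 185, 187, 188, 187, 201, 326, 517, 625, 655, 650, 642, 624, 569, 506, 446, 403, 386, 376, 375, 373, 376]
182 [187, 181, 186, 188, 193, 191, 188, 186, 182, 184, 178, 181, 186, 239, 409, 550, 533, 450, 403, 382, 377, 377, 372, 371] [190, 186, 186, 187, 188, 189, 187, 223, 379, 574, 643, 659, 661, 660, 633, 562, 495, 440, 403, 384, 374, 371, 373, 376]
184 [177, 186, 184, 192, 191, 187, 188, 185, 183, 180, 174, 179, 193, 272, 447, 560, 528, 439, 400, 385, 376, 375, 372, 373] [184, 185, 184, 188, 191, 189, 195, 228, 398, 583, 648, 653, 647, 652, 633, 567, 487, 428, 394, 381, 382, 374, 375, 372]
186 [182, 184, 185, 193, 190, 192, 185, 191, 190, 182, 180, 185, 199, 304, 489, 581, 532, 442, 393, 378, 373, 373, 376, 373] [179, 186, 180, 189, 193, 196, 194, 251, 430, 606, 656, 652, 642, 645, 639, 587, 510, 432, 396, 380, 374, 374, 374, 374]
```

Travel reads about 14 mm and the TCP is about 0.8 mm high, so the collar is probably slightly tilted rather than flat. I rock the key gently while pressing and watch the height.

Emit:
servo_tool([
  [[1,0,0,0.5,0,0.01,0],[1,0,0,1,0,0.02,0],[1,0,0,1,0,0.03,0],[1,0,0,1,0,0.03,0],[1,0,0,1,0,0.03,0]],
])

```text
time_s: 13.15
tcp_pos: [0.5602, -0.1846, 0.1162]
ee_rot: [[0.054, -0.999, 0.005], [-0.998, -0.054, -0.032], [0.033, -0.004, -0.999]]
wrist_force: [-7.2, 2.8, 23.4]
gripper_width: 0.131
gripper_force: 30.0
```

```bash
cat > q.py <<'E'
from h import *
s=r.sense();R=np.array(s['ee_rot']);print(s['time_s'],np.array(s['tcp_pos']).round(5),R[:,2].round(4),np.round(s['wrist_force'],1),np.round(s['moment'],2))
E
python3 q.py
```

```text
13.15 [ 0.56022 -0.18462  0.11619] [ 0.0055 -0.0324 -0.9995] [-7.2  2.8 23.4] [ 1.09  2.44 -0.06]
```

Emit:
servo_tool([
  [[1,0,0,0,0,0.01,0],[1,0,0,0,0,0.02,0],[1,0,0,0,0,0.03,0],[1,0,0,0,0,0.03,0],[1,0,0,0,0,0.03,0]],
])

```text
time_s: 13.65
tcp_pos: [0.5602, -0.1848, 0.1159]
ee_rot: [[0.054, -0.999, 0.007], [-0.997, -0.054, -0.063], [0.063, -0.004, -0.998]]
wrist_force: [-6.7, 2.9, 22.0]
gripper_width: 0.133
gripper_force: 30.0
```

```bash
python3 q.py
```

```text
13.65 [ 0.56021 -0.18475  0.11592] [ 0.0069 -0.0625 -0.998 ] [-6.7  2.9 22. ] [ 0.78  2.33 -0.11]
```

Emit:
servo_tool([
  [[1,0,0,0,0,0.01,0],[1,0,0,0,0,0.02,0],[1,0,0,0,0,0.03,0],[1,0,0,0,0,0.03,0],[1,0,0,0,0,0.03,0]],
])

```text
time_s: 14.15
tcp_pos: [0.5602, -0.1848, 0.1157]
ee_rot: [[0.053, -0.999, 0.008], [-0.994, -0.054, -0.093], [0.093, -0.004, -0.996]]
wrist_force: [-7.0, 1.8, 20.5]
gripper_width: 0.135
gripper_force: 30.0
```

```bash
python3 q.py; cat > tr.py <<'E'
from h import *
a=np.load('top.npy',allow_pickle=True).item();t=cap('top')
# shift of leading edge, matched level: fixed threshold
def e(c,k,h):
    p=c['pixels'][135:160,k].astype(float).sum(1); i=np.argmax(p>h); return 135+i-(p[i]-h)/(p[i]-p[i-1])
for h in(330,400,450):
    print(h,np.median([(at(t,k,e(t,k,h),.045)-at(a,k,e(a,k,h),.045))[0]*1e3 for k in range(358,384)]).round(2))
E
python3 tr.py
```

```text
14.15 [ 0.56024 -0.18484  0.1157 ] [ 0.0085 -0.0925 -0.9957] [-7.   1.8 20.5] [ 0.53  2.16 -0.09]
330 -12.22
400 13.79
450 13.97
```

```bash
python3 - <<'E'
from h import *
b=np.load('side.npy',allow_pickle=True).item();s=cap('side');np.save('s2.npy',s,allow_pickle=True)
def e(c,y,h):
    p=c['pixels'][y,225:255].astype(float).sum(1); i=np.argmax(p>h); return 225+i-(p[i]-h)/(p[i]-p[i-1])
ys=np.arange(174,190)
print([b['pixels'][y,225:255].sum(1).max() for y in ys])
for z in(.03,.05):
  for h in(250,330,400,450):
    eb=np.array([e(b,y,h) for y in ys]);es=np.array([e(s,y,h) for y in ys])
    m=np.polyfit(ys,eb,1)[0]
    P=np.array([.675,-.18,z]);d=np.array([np.cos(.0628),np.sin(.0628),0])
    u0,u1=proj(b,P),proj(b,P+.015*d);du=(u1-u0)
    print(z,h,u0.round(1),(eb-es).round(2)[::3],'mm',15*np.median(es-eb)/(du[0]-m*du[1]))
E
```

```text
[np.uint64(462), np.uint64(539), np.uint64(557), np.uint64(551), np.uint64(546), np.uint64(540), np.uint64(533), np.uint64(533), np.uint64(550), np.uint64(555), np.uint64(560), np.uint64(565), np.uint64(581), np.uint64(579), np.uint64(551), np.uint64(465)]
0.03 250 [247.3 180.1] [5.34 5.37 5.86 5.79 5.47 5.75] mm 15.10560952258553
0.03 330 [247.3 180.1] [5.37 5.36 5.68 5.79 5.69 5.82] mm 15.332620922575085
0.03 400 [247.3 180.1] [5.52 5.41 5.73 5.78 5.68 5.94] mm 15.32021813610797
0.03 450 [247.3 180.1] [5.66 5.43 5.8  5.84 5.67 6.17] mm 15.37931536442089
0.05 250 [246.8 173.7] [5.34 5.37 5.86 5.79 5.47 5.75] mm 14.942438287783009
0.05 330 [246.8 173.7] [5.37 5.36 5.68 5.79 5.69 5.82] mm 15.167011062365168
0.05 400 [246.8 173.7] [5.52 5.41 5.73 5.78 5.68 5.94] mm 15.154734848913211
0.05 450 [246.8 173.7] [5.66 5.43 5.8  5.84 5.67 6.17] mm 15.213188378807828
```

Emit:
servo_tool([
  [[1,0,0,0.5,0,-0.015,0],[1,0,0,1,0,-0.03,0],[1,0,0,1.5,0,-0.045,0],[1,0,0,2,0,-0.06,0],[1,0,0,2,0,-0.06,0]],
])

```text
time_s: 14.75
tcp_pos: [0.5604, -0.1854, 0.1152]
ee_rot: [[0.054, -0.999, 0.006], [-0.998, -0.054, -0.033], [0.033, -0.004, -0.999]]
wrist_force: [-8.2, 3.4, 26.7]
gripper_width: 0.136
gripper_force: 30.0
```

```bash
python3 q.py; python3 tr.py
```

```text
14.75 [ 0.56037 -0.18542  0.11522] [ 0.0057 -0.033  -0.9994] [-8.2  3.4 26.7] [ 0.65  2.88 -0.04]
330 -12.3
400 13.75
450 13.83
```

Emit:
servo_tool([
  [[1,0,0,0,0.01,0,0],[1,0,0,0,0.02,0,0],[1,0,0,0,0.03,0,0],[1,0,0,0,0.03,0,0],[1,0,0,0,0.03,0,0]],
])

```text
time_s: 15.3
tcp_pos: [0.5599, -0.1854, 0.1154]
ee_rot: [[0.054, -0.998, 0.035], [-0.998, -0.055, -0.032], [0.034, -0.033, -0.999]]
wrist_force: [-9.0, 3.1, 28.5]
gripper_width: 0.134
gripper_force: 30.1
```

```bash
python3 q.py; python3 tr.py
```

```text
15.3 [ 0.55991 -0.18544  0.11536] [ 0.0348 -0.0321 -0.9989] [-9.   3.1 28.5] [ 0.55  3.25 -0.02]
330 -12.69
400 13.39
450 13.5
```

The roll does affect the tray: +0.03 about tool x drew it in by about 0.4 mm. I roll the other way.

Emit:
servo_tool([
  [[1,0,0,0,-0.015,0,0],[1,0,0,0,-0.03,0,0],[1,0,0,0,-0.045,0,0],[1,0,0,0,-0.05,0,0],[1,0,0,0,-0.05,0,0]],
])

```text
time_s: 15.85
tcp_pos: [0.5615, -0.1854, 0.1153]
ee_rot: [[0.054, -0.998, -0.012], [-0.998, -0.054, -0.035], [0.034, 0.014, -0.999]]
wrist_force: [-6.9, 1.3, 25.8]
gripper_width: 0.132
gripper_force: 30.0
```

```bash
python3 q.py; python3 tr.py
```

```text
15.85 [ 0.56148 -0.18544  0.1153 ] [-0.0119 -0.0348 -0.9993] [-6.9  1.3 25.8] [ 0.42  2.2  -0.1 ]
330 -12.38
400 13.58
450 13.62
```

Emit:
servo_tool([
  [[1,0,0,0,-0.01,0,0],[1,0,0,0,-0.02,0,0],[1,0,0,0,-0.02,0,0],[1,0,0,0,-0.02,0,0],[1,0,0,0,-0.02,0,0]],
])

```text
time_s: 16.4
tcp_pos: [0.5622, -0.1854, 0.1155]
ee_rot: [[0.054, -0.998, -0.03], [-0.998, -0.053, -0.036], [0.034, 0.032, -0.999]]
wrist_force: [-6.3, 2.0, 24.7]
gripper_width: 0.135
gripper_force: 30.0
```

```bash
python3 q.py; python3 tr.py
```

```text
16.4 [ 0.56217 -0.18541  0.11548] [-0.0297 -0.0359 -0.9989] [-6.3  2.  24.7] [ 0.42  1.71 -0.06]
330 -13.06
400 12.23
450 12.14
```

Emit:
servo_tool([
  [[1,0,0,0,0.015,0,0],[1,0,0,0,0.03,0,0],[1,0,0,0.5,0.034,0,0],[1,0,0,1,0.034,0,0],[1,0,0,1,0.034,0,0]],
])

```text
time_s: 16.95
tcp_pos: [0.5616, -0.1855, 0.1152]
ee_rot: [[0.055, -0.998, 0.003], [-0.998, -0.055, -0.034], [0.035, -0.001, -0.999]]
wrist_force: [-8.5, 3.0, 29.1]
gripper_width: 0.141
gripper_force: 30.0
```

```bash
python3 q.py; cat > tr2.py <<'E'
from h import *
b=np.load('side.npy',allow_pickle=True).item();a=np.load('top.npy',allow_pickle=True).item()
w,t0,s0=np.load('fin.npy',allow_pickle=True)
t=cap('top');s=cap('side')
def e(v,h):
    i=np.argmax(v>h); return i-(v[i]-h)/(v[i]-v[i-1])
col=lambda c,k:c['pixels'][135:165,k].astype(float).sum(1)
row=lambda c,y:c['pixels'][y,225:255].astype(float).sum(1)
print('top px', [(k,*[round(e(col(c,k),400),2) for c in(a,t0,t)]) for k in range(356,388,5)])
print('side px',[(y,*[round(e(row(c,y),330),2) for c in(b,s0,s)]) for y in range(176,188,3)])
for k in(362,372):print([col(c,k)[4:28].astype(int).tolist() for c in(a,t)])
# riser +x face bottom/top in top view for z of tray
E
python3 tr2.py
```

```text
16.95 [ 0.56155 -0.18546  0.11518] [ 0.0028 -0.0345 -0.9994] [-8.5  3.  29.1] [ 0.56  2.61 -0.04]
top px [(356, np.float64(18.37), np.float64(11.85), np.float64(11.95)), (361, np.float64(17.57), np.float64(11.23), np.float64(11.26)), (366, np.float64(17.37), np.float64(11.0), np.float64(11.01)), (371, np.float64(16.6), np.float64(10.32), np.float64(10.41)), (376, np.float64(16.44), np.float64(10.04), np.float64(10.07)), (381, np.float64(15.86), np.float64(9.46), np.float64(9.55)), (386, np.float64(15.73), np.float64(10.23), np.float64(10.2))]
side px [(176, np.float64(16.82), np.float64(11.51), np.float64(11.53)), (179, np.float64(16.72), np.float64(11.15), np.float64(11.17)), (182, np.float64(16.54), np.float64(10.69), np.float64(10.72)), (185, np.float64(16.24), np.float64(10.55), np.float64(10.56))]
[[325, 336, 341, 343, 342, 350, 357, 352, 334, 318, 318, 320, 325, 332, 481, 678, 702, 654, 594, 568, 558, 557, 557, 557], [262, 270, 275, 280, 280, 285, 294, 371, 575, 693, 723, 725, 712, 714, 714, 654, 569, 581, 620, 649, 670, 684, 696, 706]]
[[326, 336, 337, 340, 341, 349, 347, 335, 326, 321, 317, 324, 332, 480, 677, 702, 654, 594, 570, 558, 556, 556, 555, 556], [262, 268, 273, 276, 276, 284, 348, 538, 682, 702, 604, 371, 260, 252, 267, 343, 488, 585, 631, 654, 673, 687, 698, 710]]
```

Emit:
servo_tool([
  [[1,0,1.5,0,0,0,0],[1,0,3,0,0,0,0],[1,-1,3,0,0,0,0],[1,-1,3,0,0,0,0],[1,-1,3,0,0,0,0]],
])

```text
time_s: 17.55
tcp_pos: [0.5613, -0.1854, 0.1152]
ee_rot: [[0.055, -0.998, 0.009], [-0.998, -0.056, -0.036], [0.036, -0.007, -0.999]]
wrist_force: [-2.1, -1.2, 24.3]
gripper_width: 0.137
gripper_force: 30.0
```

```bash
python3 q.py; cat > tr3.py <<'E'
from h import *
# pose of the tray edge relative to shut, both views, half-level edges
b=np.load('side.npy',allow_pickle=True).item();a=np.load('top.npy',allow_pickle=True).item()
t=cap('top');s=cap('side')
def e(v,h):
    i=np.argmax(v>h); return i-(v[i]-h)/(v[i]-v[i-1])
col=lambda c,k:c['pixels'][135:165,k].astype(float).sum(1)
row=lambda c,y:c['pixels'][y,225:255].astype(float).sum(1)
K=range(358,384);Y=range(176,188)
T=np.median([e(col(a,k),515)-e(col(t,k),500) for k in K]);S=np.median([e(row(b,y),370)-e(row(s,y),400) for y in Y])
P=lambda c,y,z:proj(c,[.68+.015,y+.001,z])-proj(c,[.68,y,z])
print('top mm',(15*T/abs(P(t,-.165,.04)[1])).round(2),'side mm',[(15*S/abs(P(s,y,.04)[0])).round(2) for y in(-.13,-.2)],'px',T.round(2),S.round(2))
E
python3 tr3.py
```

```text
17.55 [ 0.5613  -0.18535  0.11521] [ 0.009  -0.0358 -0.9993] [-2.1 -1.2 24.3] [-0.61  0.89  0.01]
top mm 14.17 side mm [np.float64(14.12), np.float64(14.89)] px 6.54 5.5
```

Emit:
servo_tool([
  [[1,0.5,-1,-3,0,0,0],[1,1,-2,-6,0,0,0],[1,1.5,-3,-9,0,0,0],[1,1.5,-3,-12,0,0,0],[1,1.5,-3,-13,0,0,0]],
])

```text
time_s: 18.15
tcp_pos: [0.5611, -0.1852, 0.1226]
ee_rot: [[0.052, -0.999, 0.001], [-0.998, -0.052, -0.032], [0.032, 0.001, -0.999]]
wrist_force: [2.7, -2.9, 3.4]
gripper_width: 0.136
gripper_force: 30.0
```

```bash
python3 q.py; python3 tr3.py
```

```text
18.15 [ 0.56111 -0.18516  0.12258] [ 7.000e-04 -3.170e-02 -9.995e-01] [ 2.7 -2.9  3.4] [-0.8  -0.52 -0.01]
top mm -2.38 side mm [np.float64(3.8), np.float64(4.01)] px -1.1 1.48
```

Lifting by 7.4 mm moved the measured tray by 10.3 mm, where 11.05 is due. So my tray scale reads about 7% low and the earlier seating corresponds to about 10 mm of pin travel. I check the spring's onset just above it.

Emit:
servo_tool([
  [[1,0,-0.5,-1,0,0,0],[1,0,-0.8,-2,0,0,0],[1,0,-0.8,-2,0,0,0],[1,0,-0.8,-2,0,0,0],[1,0,-0.8,-2,0,0,0]],
])

```text
time_s: 18.75
tcp_pos: [0.5604, -0.1844, 0.1231]
ee_rot: [[0.052, -0.999, -0.003], [-0.998, -0.052, -0.031], [0.03, 0.005, -1.0]]
wrist_force: [3.1, -3.8, 3.3]
gripper_width: 0.131
gripper_force: 30.0
```

```bash
python3 q.py; python3 tr3.py
```

```text
18.75 [ 0.56041 -0.18438  0.12314] [-0.0035 -0.0305 -0.9995] [ 3.1 -3.8  3.3] [-1.03 -0.94  0.01]
top mm -1.6 side mm [np.float64(2.79), np.float64(2.94)] px -0.74 1.09
```

Emit:
servo_tool([
  [[1,0,0,-0.5,0,0,0],[1,0,0,-1,0,0,0],[1,0,0,-1,0,0,0],[1,0,0,-1,0,0,0],[1,0,0,-1,0,0,0]],
])

```text
time_s: 19.35
tcp_pos: [0.5601, -0.1843, 0.1237]
ee_rot: [[0.052, -0.999, -0.004], [-0.998, -0.052, -0.03], [0.03, 0.006, -1.0]]
wrist_force: [3.1, -3.6, 1.6]
gripper_width: 0.133
gripper_force: 30.0
```

```bash
python3 q.py; python3 tr3.py
```

```text
19.35 [ 0.56006 -0.18433  0.12375] [-0.0043 -0.0303 -0.9995] [ 3.1 -3.6  1.6] [-1.13 -1.05  0.  ]
top mm -1.49 side mm [np.float64(1.97), np.float64(2.08)] px -0.69 0.77
```

The travel works out at 9.9–10.1 mm, so the earlier hard stop was home. I press back down with sideways compensation.

Emit:
servo_tool([
  [[1,0.3,-0.5,2,0,0,0],[1,0.3,0,4,0,0,0],[1,0.3,0.5,6,0,0,0],[1,0,1,8,0,0,0],[1,0,1.5,9.5,0,0,0]],
])

```text
time_s: 19.95
tcp_pos: [0.5599, -0.1845, 0.1159]
ee_rot: [[0.053, -0.999, -0.001], [-0.998, -0.053, -0.031], [0.031, 0.002, -1.0]]
wrist_force: [3.3, -1.1, 9.0]
gripper_width: 0.132
gripper_force: 30.0
```

Emit:
servo_tool([
  [[1,-0.3,0.4,1,0,0,0],[1,-0.5,0.8,2,0,0,0],[1,-0.7,1.2,3,0,0,0],[1,-0.9,1.5,4,0,0,0],[1,-0.9,1.5,4.5,0,0,0]],
])

```text
time_s: 20.45
tcp_pos: [0.5598, -0.1844, 0.1153]
ee_rot: [[0.054, -0.999, 0.003], [-0.998, -0.054, -0.033], [0.033, -0.001, -0.999]]
wrist_force: [-1.1, 0.3, 24.3]
gripper_width: 0.136
gripper_force: 30.0
```

Emit:
servo_tool([
  [[1,0,0,0.5,0,0,0],[1,0,0,1,0,0,0],[1,0,0,1.5,0,0,0],[1,0,0,1.5,0,0,0],[1,0,0,1.5,0,0,0]],
])

```text
time_s: 20.95
tcp_pos: [0.5599, -0.1844, 0.1152]
ee_rot: [[0.054, -0.999, 0.004], [-0.998, -0.055, -0.033], [0.033, -0.002, -0.999]]
wrist_force: [-2.2, 1.5, 27.9]
gripper_width: 0.136
gripper_force: 30.0
```

```bash
python3 q.py; python3 tr3.py
```

```text
20.95 [ 0.55985 -0.1844   0.11521] [ 0.0038 -0.0332 -0.9994] [-2.2  1.5 27.9] [ 0.12  0.83 -0.03]
top mm 14.16 side mm [np.float64(14.12), np.float64(14.89)] px 6.53 5.51
```

```bash
python3 -c "
from h import *
print(r.finish_job())"
```

```text
the job is handed in; nothing more can be done
None
```

I handed the job in at about 21 s with the key still gripped and held down in the socket at about 28 N. The tray images read 14.1–14.9 mm out. A lift check puts the pin travel at 9.9–10.1 mm, so I judge the collar home, but the direct tray readings run slightly under 15 mm and I had no pictures left to confirm the collar's final fit by eye.

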